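# Hold the gouge's edge under the magnifier

### The job

The edge of the long gouge wants inspecting: draw the turning tool with the longest handle out of the tool block, lay it over to level, and hold it raised with its steel tip under the middle of the magnifier's lens, about 9 cm below the glass and clear of the magnifier. Do not knock the magnifier, and leave the other two tools in the block and the tin and bowl where they stand. Finish while still holding the gouge steady there; do not put it down.

Things in the scene. Friction and masses are not known exactly. Their poses are not given: they have to be found in the camera images.
- gouge: The wanted turning tool, 240 mm long, about 0.21 kg (varies), standing handle up in one of the block's three holes (which one varies); the tallest of the three, its pale wooden handle 133 to 250 mm above the bench. Origin at the steel tip, at the start 10 mm above the bench; +z along the tool to the handle end. Round about z: its yaw means nothing. Balances about 155 mm from the tip.
- gouge_tip (a point): Centre of the gouge's steel tip (the body's origin). The steel is a plain rod 10 mm in diameter, from the tip to 105 mm; then a brass ferrule 19 mm in diameter, 105 to 123 mm. At the start 80 mm of the rod is sunk in its hole.
- gouge_end (a point): Centre of the wooden handle's far end, 240 mm from the tip along the gouge's +z. The handle starts 123 mm from the tip at 24 mm diameter, is 28 mm in diameter from 140 to 225 mm, and rounds to 24 mm at the end.
- block: Dark wooden tool block screwed to the bench, 260 mm (its x) by 80 mm (its y) by 90 mm high, origin under its centre. Three blind holes from above, 13 mm in diameter, 80 mm deep, along its x at -90, 0 and +90 mm. It may stand at the left or right of the bench, turned up to 15 degrees.
- skew: Second tool in the block, to be left: pear-shaped wooden handle, 34 mm across at its thickest (180 mm from the tip), top at 208 mm above the bench. Origin at the tip of its 10 mm steel rod, 10 mm above the bench, +z up.
- parting: Third tool in the block, to be left: short wooden handle with a mushroom knob 36 mm across, top at 188 mm above the bench. Origin at the tip of its 10 mm steel rod, 10 mm above the bench, +z up.
- magnifier: Bench magnifier fixed on the other side from the block, yaw up to 15 degrees. Origin on the bench below the lens centre. Base 18 mm thick, 150 mm wide, from x = -40 to +160 mm; steel post 18 mm in diameter at x = +130 mm (away from the robot), 314 mm high, with a level arm to the lens ring. Below the lens it is open to both sides (its y) and to the robot.
- lens (a point): Centre of the level round lens, 300 mm above the bench; glass 5 mm thick, black ring 124 mm in outer diameter and 12 mm thick.
- tin: Low round tin, 70 mm in diameter, 50 mm high, standing loose near the robot; origin under its centre. To be left.
- bowl: Turned wooden bowl, 100 mm in diameter, 45 mm high, standing loose at the far side; origin under its centre. To be left.
Mind the look-alikes: they are no part of the job. Leave any orange look-alike of the gouge alone.

How it is judged (in metres and radians):
On the way:
1. the gouge is drawn out: its tip is at least 10 mm above the top of the block (z of gouge_tip in the frame of block above 0.1 m), for 0.1 s.
At the end, for the whole second after the job is handed in: Gouge gripped, level within 20 degrees, still, tip within 30 mm horizontally of the lens centre and 40 to 140 mm below it, handle end over 100 mm above the bench, touching neither magnifier nor block; other tools, tin and bowl upright and within 30 mm of their starts (horizontal distance between gouge_tip and lens below 0.03 m and z of gouge_tip in the frame of lens between -0.14 and -0.04 m and angle between gouge's own z axis and vertical between 1.222 and 1.92 rad and height (world z) of gouge_end above 0.1 m and contact force between the fingers and gouge above 1 N and contact force between gouge and magnifier below 0.3 N and contact force between gouge and block below 0.3 N and linear speed of gouge below 0.04 m/s and distance of each of skew, parting, tin, bowl from where it was at the start of the episode below 0.03 m and angle between each of skew, parting, tin, bowl's own z axis and vertical below 0.2 rad); the arm keeps its last pose, push and grip.
It fails at once if the magnifier is knocked (more than 4 N) (contact force between anything else and magnifier above 4 N).
It fails at once if the skew is moved more than 30 mm or tipped over (distance of skew from where it was at the start of the episode above 0.03 m or angle between skew's own z axis and vertical above 0.35 rad).
It fails at once if the parting is moved more than 30 mm or tipped over (distance of parting from where it was at the start of the episode above 0.03 m or angle between parting's own z axis and vertical above 0.35 rad).
It fails at once if the tin is moved more than 30 mm or tipped over (distance of tin from where it was at the start of the episode above 0.03 m or angle between tin's own z axis and vertical above 0.35 rad).
It fails at once if the bowl is moved more than 30 mm or tipped over (distance of bowl from where it was at the start of the episode above 0.03 m or angle between bowl's own z axis and vertical above 0.35 rad).
It also fails if it takes over 45 s, if anything falls off the work surface, if the arm or the gripper's body presses on something with over 40 N, if the wrist force passes 120 N, or if a joint passes its speed limit or range.

### The arm

A 6-joint arm with a two-finger parallel gripper is mounted at the origin on the work surface. World frame = base frame: x ahead of the robot, y to its left, z up, the work surface at z = 0. Lengths are in m, angles in degrees, forces in N, time in s.
With the tool pointing down it reaches from about 0.325 to 0.85 m from the base axis. Payload 15.5 kg.
Tool frame: the origin (TCP) lies midway between the tips of the shut fingers; the grasp point (between the pads) lies 19 mm behind it (ctrl.hold_point_z is the distance from the TCP to the grasp point, in m); z points along the fingers, y is the direction in which the jaws open and shut (so a half turn about z gives the same grasp; the last joint's range is limited). The gripper opens to 91 mm and grips with 3 to 60 N. Pads are 32 mm wide; open, the fingers measure 118 mm over their backs; the gripper's body (76 mm by 178 mm) begins 60 mm behind the grasp point.
Start: joints at [64.085, 28.281, 77.091, -0, 74.628, -5.472], TCP at [0.218, 0.586, 0.214] pointing down, gripper open.
Joint ranges: [-166.48, 166.48], [-47.26, 123.95], [12.59, 153.08], [-70.14, 250.14], [6.76, 159.57], [-176.63, 176.63]. Speed limits (degrees/s): [108.29, 108.29, 147.25, 172.46, 172.46, 172.46].

### API

Orientations are given as [roll, pitch, yaw] about the fixed x, y, z axes, in that order (R = Rz(yaw) Ry(pitch) Rx(roll)).
In Python, from workcell import ctrl gives the robot as it stands.
- The arm moves only by the tool arm_command, never from a script. Its argument "commands" is a list of rows, each an object with "travel": the shift along the tool's x, y, z in cm, a list of three; "rotation": the turn, a rotation vector about the tool's x, y, z in degrees, a list of three. In form: [{"travel": [tx, ty, tz], "rotation": [rx, ry, rz]}, ...]. A call has 1 to 20 rows; each row shifts and turns the commanded pose from where the row before left it, along the tool's axes as they then stand; what a row does not reach is not made up. A row lasts 1/12 s, in which the tool goes at most 41.7 mm and 7.16 degrees, less where a joint would pass 70% of its speed; a pose out of reach is approached as far as the arm can. A call is refused whole if a number of a shift passes 4.17 or a number of a turn 7.16, either way. A call with a gripper value outside its range is refused whole. "jaw" is the closure, from 0 (fully open) to 1 (shut), set as the call begins (left out, the last holds). The fingers move at their own pace and stop on an object; the grip force is fixed at half the most. Time passes only in rows, so rows that do not move let the fingers close. It gives the time, the measured TCP pose, the force and the opening at its end, in the units of the state.
- ctrl.state(): the state, without advancing time (a new reading comes with each control period).
- ctrl.read_camera(name): name is "scene" or "side" or "wrist"; returns (picture, depth): 480x640x3 uint8, red, green, blue; 480x640 float32, m along the optical axis (not along the pixel's ray), 0 where there is no reading.
- ctrl.camera_model(name): a dict with "mtx" (3x3 intrinsics, pixels), "T" (4x4, takes a point from camera to world coordinates). Camera axes: x right, y down, z forward; pixel columns grow to the right and rows downward; lengths in m; the calibration is good to about 2 mm. A picture is of the moment at which its call begins: read the wrist's pose just before it. camera_model takes no time and is no camera call; for the wrist camera it gives the pose at the moment of the call.
- ctrl.sign_off(): hands the job in, once; it reports no verdict.
The state is a dict: "t": time; "q": joint angles; "qd": joint speeds; "joint_torque": joint torques, N m; "tool_pos": TCP position; "tcp_rot": TCP orientation; "contact_force": force on the tool from outside, world axes, zero at the start; "moment": the same for the moment, N m; "opening": finger opening in m.
Only numpy, scipy, OpenCV 4.12 (cv2) and the standard library are available. Lean on these libraries where they do the work, as an engineer would, in place of code of your own. Each camera call takes 0.05 s, during which the arm holds its last target.

## Working session

There is one attempt and no reset: what is moved stays moved. The work goes in short steps, Python scripts to look and compute and a tool call to move; the robot and the scene stay as the last step left them, time stands still between calls to the robot, and variables do not carry over. Pictures are saved under pics/ and viewed, and the job is handed in when it is done.

Besides the shell and the picture viewer there is one more tool, called by a JSON object that holds its "api" and its "payload", one argument or row to a line. arm_command: Moves the arm, as the interface text tells. Its arguments: {"type":"object","properties":{"commands":{"type":"array"},"jaw":{"type":"number"}},"required":["commands"]}

```bash
ls; mkdir -p pics; cat > h.py <<'E'
import numpy as np, cv2
from workcell import ctrl
E
python3 - <<'E'
from h import *
print(ctrl.state(), ctrl.hold_point_z)
for n in ("scene","side"):
    p,d=ctrl.read_camera(n); m=ctrl.camera_model(n)
    cv2.imwrite(f"pics/{n}0.png",p[:,:,::-1]); np.savez(f"{n}0.npz",p=p,d=d,K=m["mtx"],T=m["T"]); print(m)
E
```

```text
pics
{'t': 0.0, 'q': array([ 6.40864724e+01,  2.83150009e+01,  7.71283391e+01,  1.91119973e-03,
        7.46295203e+01, -5.46988057e+00]), 'qd': array([-0.05307948,  0.07262022, -0.09053184, -0.10016391,  0.00505001,
       -0.00156909]), 'joint_torque': array([-4.71164065e-03, -8.78811264e+01, -3.81847143e+01,  7.03559769e-02,
        5.30752237e-02, -9.12637483e-05]), 'tool_pos': array([0.21809623, 0.58528769, 0.21332987]), 'tcp_rot': array([-1.79927647e+02, -8.77902449e-03,  1.59555840e+02]), 'contact_force': array([0.62531696, 0.14984859, 1.31489347]), 'moment': array([-0.03314208,  0.02312188, -0.02005303]), 'opening': 0.0910705800138117} 0.0188
{'mtx': array([[527.36605369,   0.        , 302.76557935],
       [  0.        , 527.36605369, 237.39245874],
       [  0.        ,   0.        ,   1.        ]]), 'T': array([[ 0.01570367,  0.87205537, -0.48915521,  1.14452121],
       [ 0.99978379, -0.02036348, -0.00420686, -0.03022523],
       [-0.01362951, -0.48898339, -0.87218661,  1.16287282],
       [ 0.        ,  0.        ,  0.        ,  1.        ]])}
{'mtx': array([[441.62132438,   0.        , 316.17757116],
       [  0.        , 441.62132438, 239.28735305],
       [  0.        ,   0.        ,   1.        ]]), 'T': array([[ 0.77821717, -0.28216878,  0.56103371,  0.08696816],
       [-0.62772458, -0.37574241,  0.68174738, -0.67869238],
       [ 0.01843633, -0.88272217, -0.46953347,  0.63224602],
       [ 0.        ,  0.        ,  0.        ,  1.        ]])}
```

View pics/scene0.png

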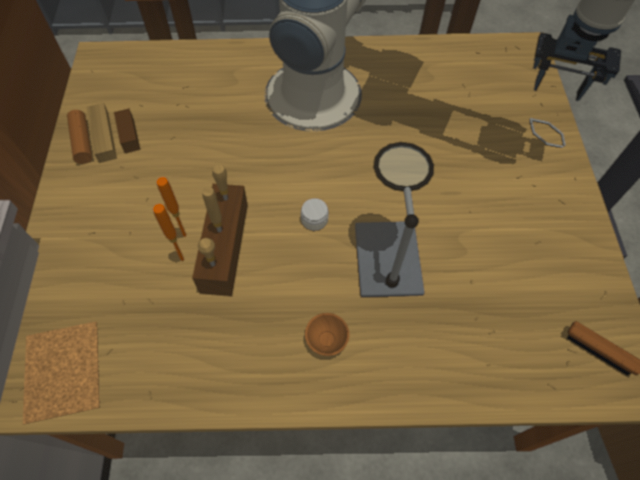

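View pics/side0.png

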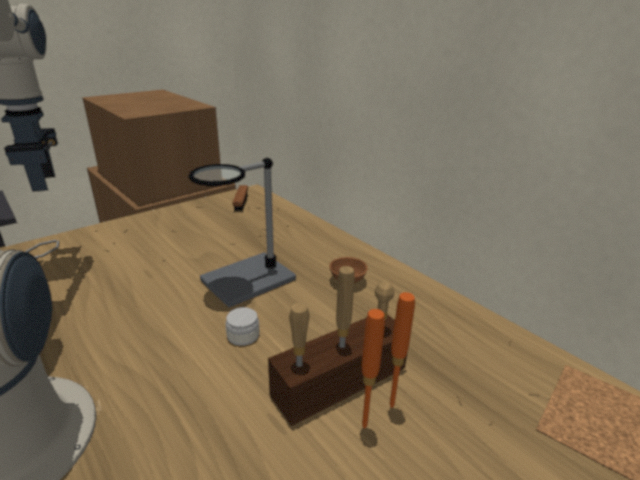

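Candidates, in scene pixels: three pale-handled tools in the block at (220,183), (212,210) and (207,250), plus two orange look-alikes beside it at (168,195) and (163,220). The middle pale one looks tallest and straight-handled. I'll measure it and check an enlarged crop.

```bash
cat >> h.py <<'E'
def cloud(f):
    z=np.load(f); K,T,d=z["K"],z["T"],z["d"]
    v,u=np.mgrid[0:480,0:640]
    c=np.stack([(u-K[0,2])/K[0,0]*d,(v-K[1,2])/K[1,1]*d,d],-1)
    w=c@T[:3,:3].T+T[:3,3]; w[d==0]=np.nan
    return z["p"],w
E
python3 - <<'E'
from h import *
p,w=cloud("scene0.npz")
cv2.imwrite("pics/c1.png",cv2.resize(p[140:310,130:260,::-1],None,fx=3.5,fy=3.5,interpolation=cv2.INTER_CUBIC))
p2,w2=cloud("side0.npz")
cv2.imwrite("pics/c2.png",cv2.resize(p2[250:440,250:440,::-1],None,fx=3,fy=3,interpolation=cv2.INTER_CUBIC))
# combined points
for nm,P,W in(("scene",p,w),("side",p2,w2)):
    hsv=cv2.cvtColor(P,cv2.COLOR_RGB2HSV)
    box=(W[...,1]<-0.05)&(W[...,1]>-0.5)&(W[...,0]>0.2)&(W[...,0]<0.9)&(W[...,2]>0.1)&(W[...,2]<.3)
    n,l,s,c=cv2.connectedComponentsWithStats(box.astype(np.uint8))
    for i in range(1,n):
        if s[i,4]<25: continue
        q=W[l==i]; top=q[q[:,2]>q[:,2].max()-.02]
        print(nm,c[i].round(),s[i,4],"mean",q.mean(0).round(3),"ztop",q[:,2].max().round(3),"topxy",top.mean(0).round(3),"rgb",np.median(P[l==i],0))
    b=(W[...,1]<-0.05)&(W[...,1]>-0.5)&(abs(W[...,2]-.09)<.006)&(P.sum(-1)<200)&(W[...,0]>0.2)&(W[...,0]<0.9)
    r=cv2.minAreaRect((W[b][:,:2]*1000).astype(np.float32)); print("block top",r,b.sum(),W[b].mean(0))
    for nm2,m in(("lens",(W[...,2]>.285)&(W[...,2]<.325)&(W[...,1]>0)&(W[...,1]<.4)&(W[...,0]>.1)&(W[...,0]<.7)),):
        q=W[m]; print(nm2,m.sum(),q.min(0),q.max(0))
E
```

```text
scene [220. 179.] 342 mean [ 0.434 -0.221  0.178] ztop 0.21 topxy [ 0.432 -0.222  0.203] rgb [92. 76. 48.]
scene [166. 209.] 975 mean [ 0.522 -0.332  0.191] ztop 0.244 topxy [ 0.519 -0.334  0.236] rgb [107.  59.  14.]
scene [212. 206.] 478 mean [ 0.524 -0.231  0.201] ztop 0.253 topxy [ 0.52  -0.232  0.245] rgb [87. 72. 45.]
scene [207. 249.] 299 mean [ 0.611 -0.241  0.17 ] ztop 0.192 topxy [ 0.61  -0.241  0.183] rgb [115.  94.  58.]
block top ((514.1448974609375, -265.85955810546875), (146.44882202148438, 260.2054748535156), 83.78367614746094) 2397 [ 0.53407187 -0.22778886  0.08931882]
lens 2903 [0.10036689 0.00080377 0.28509877] [0.6439247  0.23201288 0.32373503]
side [345. 301.] 1090 mean [ 0.511 -0.242  0.192] ztop 0.252 topxy [ 0.513 -0.24   0.244] rgb [86. 71. 49.]
side [376. 333.] 1744 mean [ 0.507 -0.321  0.182] ztop 0.242 topxy [ 0.477 -0.342  0.234] rgb [107.  56.  26.]
side [403. 327.] 1202 mean [ 0.543 -0.343  0.185] ztop 0.241 topxy [ 0.545 -0.341  0.234] rgb [108.  55.  25.]
side [299. 328.] 832 mean [ 0.423 -0.232  0.173] ztop 0.21 topxy [ 0.424 -0.231  0.202] rgb [90. 74. 52.]
block top ((513.1295166015625, -270.36895751953125), (151.83152770996094, 261.0570983886719), 83.57926177978516) 3418 [ 0.48077807 -0.23813804  0.08986232]
lens 1302 [1.08861388e-01 6.26891494e-05 2.85081278e-01] [0.6430766  0.22511292 0.31761562]
```

View pics/c1.png

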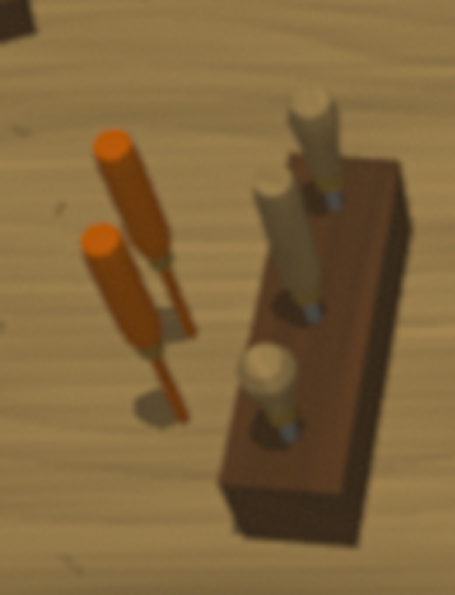

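View pics/c2.png

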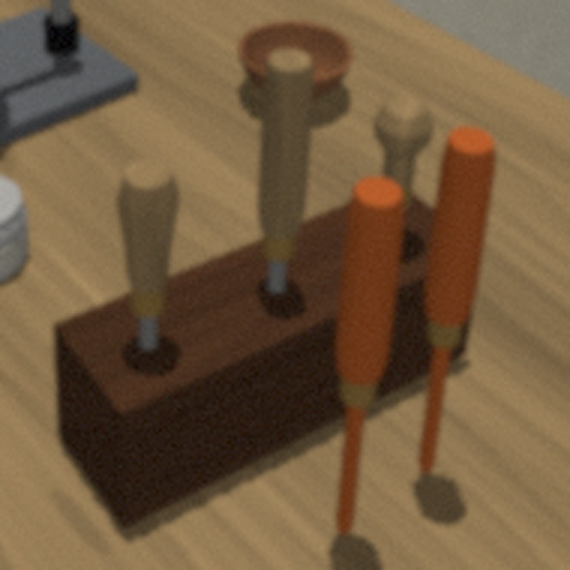

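The crops confirm it: the middle tool (scene 212,206) is pale with a long straight handle and its top at z≈0.252. The near one is the pear-shaped skew (top 0.21), the far one the mushroom-knobbed parting tool (top 0.19). The orange pair stand outside the block. Next I'll locate the lens and refine the gouge axis.

```bash
python3 - <<'E'
from h import *
for f in("scene","side"):
    P,W=cloud(f+"0.npz")
    ok=(W[...,1]>0.05)&(W[...,1]<.35)&(W[...,0]>.1)&(W[...,0]<.75)
    m=ok&(W[...,2]>.293)&(W[...,2]<.312)&(P.sum(-1)<150)
    n,l,s,c=cv2.connectedComponentsWithStats(m.astype(np.uint8),connectivity=8)
    i=1+np.argmax(s[1:,4]); q=W[l==i]
    # circle by ray onto z=.306 from ring outer contour of ring image ellipse
    print(f,c[i],s[i,4],q.min(0).round(3),q.max(0).round(3))
    A=np.c_[2*q[:,:2],np.ones(len(q))]; x=np.linalg.lstsq(A,(q[:,:2]**2).sum(1),rcond=None)[0]
    print(" circ",x[:2],np.sqrt(x[2]+x[0]**2+x[1]**2))
    pl=ok&(W[...,2]>.05)&(W[...,2]<.25)&(W[...,0]>.4)&(W[...,1]>.12)
    print(" post",np.nanmean(W[pl],0),pl.sum())
    t=(W[...,2]>.045)&(W[...,2]<.055)&(abs(W[...,1])<.06)&(W[...,0]>.35)&(W[...,0]<.6); print(" tin",W[t].mean(0),t.sum())
    # gouge cyl fit
    r=(abs(W[...,0]-.517)<.03)&(abs(W[...,1]+.234)<.03)&(W[...,2]>.16)&(W[...,2]<.232); q=W[r]
    from scipy.optimize import least_squares
    s=least_squares(lambda a:np.hypot(q[:,0]-a[0]-a[2]*(q[:,2]-.2),q[:,1]-a[1]-a[3]*(q[:,2]-.2))-.014,[.517,-.234,0,0],loss="soft_l1",f_scale=.002)
    print(" gouge axis",s.x.round(4))
E
```

```text
scene [403.31154684 167.38779956] 459 [0.442 0.111 0.299] [0.56  0.229 0.31 ]
 circ [0.50182865 0.17067498] 0.05566163195640238
 post [0.63526397 0.16936179 0.15651303] 384
 tin [ 0.44006044 -0.00614109  0.04934402] 424
 gouge axis [ 5.153e-01 -2.335e-01 -3.000e-04 -3.700e-03]
side [214.43333333 177.27948718] 390 [0.439 0.105 0.294] [0.553 0.225 0.308]
 circ [0.49832464 0.16533208] 0.056038881569484285
 post [0.62708196 0.16414885 0.15412141] 514
 tin [ 0.43885608 -0.01036665  0.0499494 ] 480
 gouge axis [ 0.5179 -0.2348 -0.0007 -0.0026]
```

{"api": "arm_command", "payload": {
  "commands": [
    {"travel":[0,0,-3],"rotation":[0,0,-5]},
    {"travel":[0,0,-4],"rotation":[0,0,-5]},
    {"travel":[0,0,-4],"rotation":[0,0,-4]},
    {"travel":[0,0,-4],"rotation":[0,0,0]},
    {"travel":[0,0,-4],"rotation":[0,0,0]},
    {"travel":[0,0,0],"rotation":[0,0,0]},
    {"travel":[0,0,0],"rotation":[0,0,0]}
  ],
  "jaw": 0
}}

```text
t: 0.68
tool_pos: [0.2186, 0.5863, 0.4062]
tcp_rot: [179.8, 0.1, 173.6]
contact_force: [0.8, -0.3, -0.8]
opening: 0.0913
```

```bash
cat >> h.py <<'E'
from scipy.spatial.transform import Rotation as Ro
np.set_printoptions(suppress=True,precision=4)
def st():
    s=ctrl.state(); open("log.txt","a").write(repr([list(s["q"]),list(s["tool_pos"]),list(s["tcp_rot"])])+"\n"); return s
def Rt(s): return Ro.from_euler("xyz",s["tcp_rot"],degrees=True)
def to(p,s): return Rt(s).inv().apply(np.array(p)-s["tool_pos"])*100
E
python3 - <<'E'
from h import *
s=st(); print(s["t"],s["q"],s["tool_pos"],s["tcp_rot"]); print(to([.5166,-.234,.41],s))
E
```

```text
0.6833 [ 64.0853  21.9044  58.401   -0.0011  99.4556 -19.4735] [0.2186 0.5863 0.4062] [179.775    0.0807 173.5585]
[-38.8135 -78.1661  -0.6351]
```

{"api": "arm_command", "payload": {
  "commands": [
    {"travel":[-1.5,-3.0,0],"rotation":[0,0,0]},
    {"travel":[-1.5,-3.0,0],"rotation":[0,0,0]},
    {"travel":[-1.5,-3.0,0],"rotation":[0,0,0]},
    {"travel":[-1.5,-3.0,0],"rotation":[0,0,0]},
    {"travel":[-1.5,-3.0,0],"rotation":[0,0,0]},
    {"travel":[-1.5,-3.0,0],"rotation":[0,0,0]},
    {"travel":[-1.5,-3.0,0],"rotation":[0,0,0]},
    {"travel":[-1.5,-3.0,0],"rotation":[0,0,0]},
    {"travel":[-1.5,-3.0,0],"rotation":[0,0,0]},
    {"travel":[-1.5,-3.0,0],"rotation":[0,0,0]},
    {"travel":[-1.5,-3.0,0],"rotation":[0,0,0]},
    {"travel":[-1.5,-3.0,0],"rotation":[0,0,0]},
    {"travel":[-1.5,-3.0,0],"rotation":[0,0,0]},
    {"travel":[-1.5,-3.0,0],"rotation":[0,0,0]},
    {"travel":[-1.5,-3.0,0],"rotation":[0,0,0]},
    {"travel":[-1.5,-3.0,0],"rotation":[0,0,0]},
    {"travel":[-1.5,-3.0,0],"rotation":[0,0,0]},
    {"travel":[-1.5,-3.0,0],"rotation":[0,0,0]},
    {"travel":[-1.5,-3.0,0],"rotation":[0,0,0]},
    {"travel":[-1.5,-3.0,0],"rotation":[0,0,0]}
  ]
}}

```text
t: 2.35
tool_pos: [0.4487, -0.0459, 0.4027]
tcp_rot: [180.0, -0.1, 173.5]
contact_force: [0.0, 0.3, -0.2]
opening: 0.0911
```

```bash

python3 - <<'E'
from h import *
s=st(); print(s["t"],s["q"],s["tool_pos"],s["tcp_rot"]); print(to([.5166,-.234,.41],s))
E
```

```text
2.35 [-13.4313   5.5062  81.1581   0.0022  93.4671 -96.9777] [ 0.4487 -0.0459  0.4027] [179.9819  -0.1302 173.5465]
[ -8.8614 -17.9311  -0.7607]
```

{"api": "arm_command", "payload": {
  "commands": [
    {"travel":[-1.5,-3.0,0],"rotation":[0,0,0]},
    {"travel":[-1.5,-3.0,0],"rotation":[0,0,0]},
    {"travel":[-1.5,-3.0,0],"rotation":[0,0,0]},
    {"travel":[-1.5,-3.0,0],"rotation":[0,0,0]},
    {"travel":[-1.5,-3.0,0],"rotation":[0,0,0]},
    {"travel":[-1.3,-3.0,0],"rotation":[0,0,0]},
    {"travel":[0,0,3],"rotation":[0,0,0]},
    {"travel":[0,0,3],"rotation":[0,0,0]},
    {"travel":[0,0,1.5],"rotation":[0,0,0]},
    {"travel":[0,0,0],"rotation":[0,0,0]},
    {"travel":[0,0,0],"rotation":[0,0,0]}
  ]
}}

```text
t: 3.27
tool_pos: [0.5157, -0.2326, 0.3279]
tcp_rot: [179.9, -0.2, 173.6]
contact_force: [0.0, -0.3, 0.4]
opening: 0.0911
```

```bash

python3 - <<'E'
from h import *
s=st(); print(s["t"],s["q"],s["tool_pos"],s["tcp_rot"]); print(to([.5166,-.234,.184],s))
m=ctrl.camera_model("wrist"); p,d=ctrl.read_camera("wrist"); np.savez("w1.npz",p=p,d=d,K=m["mtx"],T=m["T"]); cv2.imwrite("pics/w1.png",p[:,:,::-1])
P,W=cloud("w1.npz")
r=(abs(W[...,0]-.517)<.04)&(abs(W[...,1]+.234)<.04)&(W[...,2]>.242)&(W[...,2]<.262); q=W[r]
print(r.sum(), q.mean(0),q.min(0),q.max(0))
for n in ("skew","part"):
    c=(.427,-.227) if n=="skew" else (.607,-.244)
    r=(abs(W[...,0]-c[0])<.035)&(abs(W[...,1]-c[1])<.035)&(W[...,2]>.17)&(W[...,2]<.23); print(n,r.sum(),W[r].mean(0) if r.any() else 0)
# kin fit
import ast
D=[ast.literal_eval(l) for l in open("log.txt")]
D.append([[64.0865,28.3150,77.1283,0.0019,74.6295,-5.4699],[.21809623,.58528769,.21332987],[-179.9276,-.0088,159.5558]])
def fk(q,k):
    d1,a1,a2,a3,d4,d6=k; q=np.radians(q)
    Z=lambda a:Ro.from_rotvec([0,0,a]);Y=lambda a:Ro.from_rotvec([0,a,0])
    R=Z(q[0]); p=R.apply([a1,0,0])+[0,0,d1]
    R=R*Y(q[1]); p=p+R.apply([0,0,a2])
    R=R*Y(q[2]); p=p+R.apply([-a3,0,d4])   # forearm along z rotated by q3 
    R=R*Z(q[3])*Y(q[4]); p=p+R.apply([0,0,d6])
    R=R*Z(q[5]); return p,R
from scipy.optimize import least_squares
f=lambda k:np.concatenate([fk(a,k)[0]-b for a,b,_ in D])
r=least_squares(f,[.4,0.05,.4,0,.4,.25]); print(r.x, abs(r.fun).max())
print(fk(D[-1][0],r.x)[1].as_matrix(), Ro.from_euler("xyz",D[-1][2],degrees=True).as_matrix())
E
```

```text
3.2667 [ -30.3272   18.3318   75.3825    0.0003   86.4534 -113.8814] [ 0.5157 -0.2326  0.3279] [179.9318  -0.1533 173.5542]
[-0.1401 -0.1419 14.3893]
1051 [ 0.511  -0.2297  0.2486] [ 0.4995 -0.2425  0.242 ] [ 0.5243 -0.2173  0.2518]
skew 1541 [ 0.4242 -0.2229  0.2041]
part 219 [ 0.5915 -0.2373  0.1765]Traceback (most recent call last):
  File "<stdin>", line 12, in <module>
    return _convert(node_or_string)
    return list(map(_convert, node.elts))
    return list(map(_convert, node.elts))
    return _convert_signed_num(node)
    return _convert_num(node)
    _raise_malformed_node(node)
    ~~~~~~~~~~~~~~~~~~~~~^^^^^^
    raise ValueError(msg + f': {node!r}')
ValueError: malformed node or string on line 1: <ast.Call object at 0x7feb77a8b4d0>
```

View pics/w1.png

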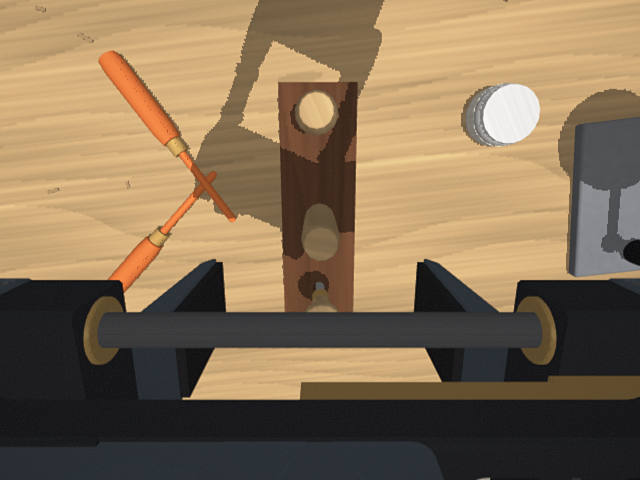

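```bash

python3 - <<'E'
from h import *
for n in ("scene","side"):
    p,d=ctrl.read_camera(n); m=ctrl.camera_model(n); np.savez(n+"1.npz",p=p,d=d,K=m["mtx"],T=m["T"]); cv2.imwrite(f"pics/{n}1.png",p[:,:,::-1])
    P,W=cloud(n+"1.npz"); h=cv2.cvtColor(P,cv2.COLOR_RGB2HSV)
    k=(h[...,1]>200)&(h[...,0]<15)&(W[...,1]<-.2)&(W[...,0]>.3)&(W[...,0]<.75); q=W[k]; print(n,k.sum(),q.min(0),q.max(0))
E
```

```text
scene 820 [ 0.3206 -0.5446  0.0033] [ 0.6303 -0.3433  0.0371]
side 184 [ 0.3854 -0.5484  0.0068] [ 0.6191 -0.2025  0.5156]
```

View pics/scene1.png

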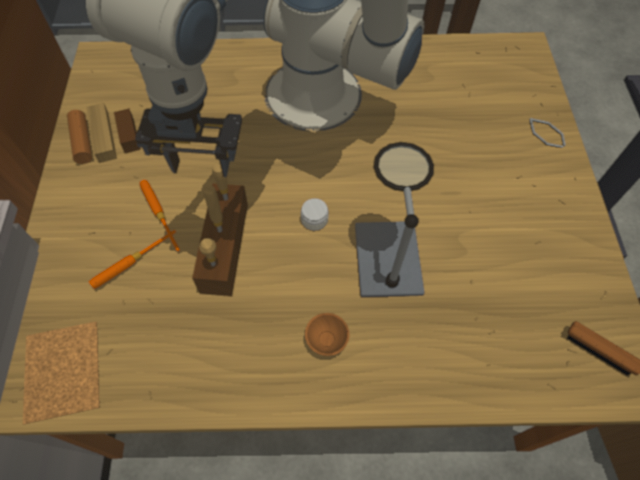

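View pics/side1.png

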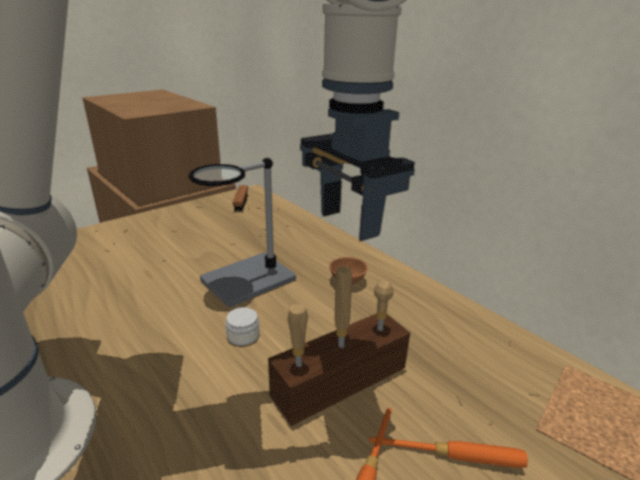

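The two orange look-alikes were standing loose and have toppled on their own; they now lie flat on the bench, clear of the work. The block tools, tin, bowl and magnifier are unchanged. Descending over the gouge.

{"api": "arm_command", "payload": {
  "commands": [
    {"travel":[0,0,2],"rotation":[0,0,0]},
    {"travel":[0,0,2],"rotation":[0,0,0]},
    {"travel":[0,0,2],"rotation":[0,0,0]},
    {"travel":[0,0,2],"rotation":[0,0,0]},
    {"travel":[0,0,2],"rotation":[0,0,0]},
    {"travel":[0,0,2],"rotation":[0,0,0]},
    {"travel":[0,0,1.4],"rotation":[0,0,0]},
    {"travel":[0,0,0.8],"rotation":[0,0,0]},
    {"travel":[0,0,0],"rotation":[0,0,0]},
    {"travel":[0,0,0],"rotation":[0,0,0]}
  ]
}}

```text
t: 4.25
tool_pos: [0.5168, -0.2332, 0.1878]
tcp_rot: [-180.0, 0.1, 173.6]
contact_force: [0.4, 0.4, -1.0]
opening: 0.0913
```

{"api": "arm_command", "payload": {
  "commands": [
    {"travel":[0,0,0],"rotation":[0,0,0]},
    {"travel":[0,0,0],"rotation":[0,0,0]},
    {"travel":[0,0,0],"rotation":[0,0,0]},
    {"travel":[0,0,0],"rotation":[0,0,0]},
    {"travel":[0,0,0],"rotation":[0,0,0]},
    {"travel":[0,0,0],"rotation":[0,0,0]},
    {"travel":[0,0,0],"rotation":[0,0,0]},
    {"travel":[0,0,0],"rotation":[0,0,0]},
    {"travel":[0,0,0],"rotation":[0,0,0]},
    {"travel":[0,0,0],"rotation":[0,0,0]}
  ],
  "jaw": 1
}}

```text
t: 5.08
tool_pos: [0.5163, -0.233, 0.1869]
tcp_rot: [180.0, -0.0, 173.6]
contact_force: [-0.7, 0.6, -0.2]
opening: 0.0273
```

```bash
rm log.txt; sed -i 's/\[list(s\["q"\]),list(s\["tool_pos"\]),list(s\["tcp_rot"\])\]/[s[k].tolist() for k in ("q","tool_pos","tcp_rot")]/' h.py
cat > D.py <<'E'
from h import *
import ast
D=[[[64.0853,21.9044,58.401,-.0011,99.4556,-19.4735],[.2186,.5863,.4062],[179.775,.0807,173.5585]],
[[-13.4313,5.5062,81.1581,.0022,93.4671,-96.9777],[.4487,-.0459,.4027],[179.98,-.13,173.5465]],
[[-30.3272,18.3318,75.3825,.0003,86.4534,-113.8814],[.5157,-.2326,.3279],[179.9318,-.1533,173.5542]],
[[64.0865,28.3150,77.1283,0.0019,74.6295,-5.4699],[.21809623,.58528769,.21332987],[-179.9276,-.0088,159.5558]]]
try: D+=[ast.literal_eval(l) for l in open("log.txt")]
except Exception as e: print(e)
def fk(q,k):
    d1,a1,a2,a3,d4,d6=k; q=np.radians(q)
    Z=lambda a:Ro.from_rotvec([0,0,a]);Y=lambda a:Ro.from_rotvec([0,a,0])
    R=Z(q[0]); p=R.apply([a1,0,0])+[0,0,d1]
    R=R*Y(q[1]); p=p+R.apply([0,0,a2])
    R=R*Y(q[2]); p=p+R.apply([-a3,0,d4])
    R=R*Z(SG*q[3])*Y(q[4]); p=p+R.apply([0,0,d6]); 
    R=R*Z(q[5]+np.pi/2); return p,R
SG=1
from scipy.optimize import least_squares
k0=np.array([.4,0.05,.4,0,.4,.25])
r=least_squares(lambda k:np.concatenate([np.concatenate([fk(a,k)[0]-b for a,b,_ in D]),1e-4*(k-k0)]),k0); KIN=r.x
if __name__=="__main__":
    print(KIN,abs(r.fun).max(),len(D))
    for d in D: print((fk(d[0],KIN)[1].inv()*Ro.from_euler("xyz",d[2],degrees=True)).magnitude())
E
python3 - <<'E'
from h import *
s=st(); print(s["t"],s["opening"],s["contact_force"],s["tool_pos"],s["tcp_rot"])
E
python3 D.py
```

```text
5.0833 0.02733584124947822 [-0.6985  0.5869 -0.2458] [ 0.5163 -0.233   0.1869] [179.9997  -0.0051 173.5569]
[ 0.3738  0.0003  0.595  -0.1167  0.3846  0.4693] 0.05793473205269297 5
9.269751460819287e-07
3.2546651227475594e-05
1.955909820731794e-06
2.510734544485837e-06
5.834477109642773e-16
```

{"api": "arm_command", "payload": {
  "commands": [
    {"travel":[0,0,-0.5],"rotation":[0,0,0]},
    {"travel":[0,0,-1],"rotation":[0,0,0]},
    {"travel":[0,0,-1.5],"rotation":[0,0,0]},
    {"travel":[0,0,-1.5],"rotation":[0,0,0]},
    {"travel":[0,0,-1.5],"rotation":[0,0,0]},
    {"travel":[0,0,-1.5],"rotation":[0,0,0]},
    {"travel":[0,0,-1.5],"rotation":[0,0,0]},
    {"travel":[0,0,-1.5],"rotation":[0,0,0]},
    {"travel":[0,0,-1.5],"rotation":[0,0,0]},
    {"travel":[0,0,-1.5],"rotation":[0,0,0]},
    {"travel":[0,0,-1.5],"rotation":[0,0,0]},
    {"travel":[0,0,-1.5],"rotation":[0,0,0]},
    {"travel":[0,0,-1.5],"rotation":[0,0,0]},
    {"travel":[0,0,-1.0],"rotation":[0,0,0]},
    {"travel":[0,0,0],"rotation":[0,0,0]}
  ]
}}

```text
t: 6.33
tool_pos: [0.5168, -0.2332, 0.3796]
tcp_rot: [-179.9, 0.2, 173.6]
contact_force: [0.6, 0.7, -2.4]
opening: 0.0274
```

```bash
sed -i 's/d1,a1,a2,a3,d4,d6=k/d1,a1,a2,a3,d4,d6,b=k/; s/R.apply(\[a1,0,0\])/R.apply([a1,b,0])/; s/k0=np.array(\[.4,0.05,.4,0,.4,.25\])/k0=np.array([.3,0.05,.4,0,.4,.25,.06])/' D.py
python3 - <<'E'
from h import *
s=st(); print(s["t"],s["opening"],s["contact_force"],s["tool_pos"],s["tcp_rot"])
p,d=ctrl.read_camera("side"); m=ctrl.camera_model("side"); cv2.imwrite("pics/side2.png",p[:,:,::-1])
E
python3 D.py
```

```text
6.3333 0.02739092977430506 [ 0.6398  0.7085 -2.4139] [ 0.5168 -0.2332  0.3796] [-179.9166    0.1878  173.5588]
[ 0.2623 -0.      0.5967 -0.1178  0.3845  0.3583  0.0596] 4.026364313675784e-05 6
9.269751460819287e-07
3.2546651227475594e-05
1.955909820731794e-06
2.510734544485837e-06
5.834477109642773e-16
7.030364102189341e-16
```

View pics/side2.png

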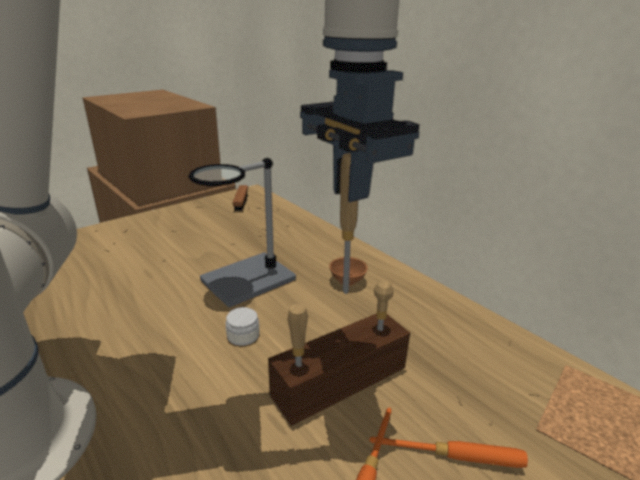

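Gouge is drawn (side view: tip at (347,290), above the block top; skew and parting undisturbed). I'll start the lay-over with a partial tilt; that also gives readings to pin down the wrist kinematics.

{"api": "arm_command", "payload": {
  "commands": [
    {"travel":[0,0,0],"rotation":[-3,-1.3,0]},
    {"travel":[0,0,0],"rotation":[-6,-2.6,0]},
    {"travel":[0,0,0],"rotation":[-6,-2.6,0]},
    {"travel":[0,0,0],"rotation":[-6,-2.6,0]},
    {"travel":[0,0,0],"rotation":[-3,-1.3,0]},
    {"travel":[0,0,0],"rotation":[0,0,0]},
    {"travel":[0,0,0],"rotation":[0,0,0]}
  ]
}}

```text
t: 6.97
tool_pos: [0.5156, -0.2336, 0.3758]
tcp_rot: [155.8, 9.9, 171.3]
contact_force: [0.2, -0.4, -1.9]
opening: 0.0273
```

```bash

python3 - <<'E'
from h import *
s=st(); print(s["t"],s["opening"],s["q"],s["tool_pos"],s["tcp_rot"])
E
python3 D.py
```

```text
6.9667 0.027315813406911263 [ -45.9792   18.4911   73.3334   25.0845   95.4207 -128.5928] [ 0.5156 -0.2336  0.3758] [155.7652   9.9454 171.2747]
[ 0.2566 -0.      0.5968 -0.1179  0.3845  0.3527  0.0596] 4.329729686236572e-05 7
9.269751460819287e-07
3.2546651227475594e-05
1.955909820731794e-06
2.510734544485837e-06
5.834477109642773e-16
7.030364102189341e-16
7.628050763124179e-16
```

```bash
cat > plan.py <<'E'
from D import *
from scipy.spatial.transform import Slerp
LO=np.array([-166.48,-47.26,12.59,-70.14,6.76,-176.63]);HI=np.array([166.48,123.95,153.08,250.14,159.57,176.63])
def ik(p,R,q0):
    def f(q):
        a,b=fk(q,KIN); return np.r_[(a-p)*5,(b.inv()*R).as_rotvec()]
    r=least_squares(f,np.clip(q0,LO+1,HI-1),bounds=(LO,HI),x_scale=30); return r.x,abs(r.fun).max()
def wc(q):
    k=KIN.copy();k[5]=0; return fk(q,k)[0]
L=np.array([.500,.168,.30])
def final(th,de,ps,back=0,R0=None,tl=.177,tip=None):
    th,de=np.radians([th,de]); d=np.array([np.cos(th)*np.cos(de),np.sin(th)*np.cos(de),-np.sin(de)])
    # base orientation: minimal rotation from R0 taking its z to d, then roll ps about z
    z=R0.apply([0,0,1]); ax=np.cross(z,d); an=np.arctan2(np.linalg.norm(ax),z@d); R=Ro.from_rotvec(ax/np.linalg.norm(ax)*an)*R0*Ro.from_rotvec([0,0,np.radians(ps)])
    tip=L-[0,0,.088] if tip is None else tip
    return tip-d*(tl+back),R
if __name__=="__main__":
    q,p,e=D[-1]; R0=Ro.from_euler("xyz",e,degrees=True); 
    for th in(45,60,75,90):
      for de in(3,10):
       for ps in (0,45,-45):
        pf,Rf=final(th,de,ps,0,R0); pb,_=final(th,de,ps,.15,R0)
        qf,ef=ik(pf,Rf,q); qb,eb=ik(pb,Rf,q)
        if max(ef,eb)<.01: print(th,de,ps,qf.round(),ef.round(4),qb.round(),eb.round(4),"jawz",Rf.apply([0,1,0])[2].round(2),"wc",wc(qf),wc(qb))
E
python3 plan.py
```

```text
60 3 45 [ -60.   51.  126.   60.   89. -156.] 0.0 [ -77.   49.  115.   44.   99. -147.] 0.0 jawz 0.93 wc [ 0.2355 -0.2901  0.2397] [ 0.1606 -0.4198  0.2476]
60 10 45 [ -59.   41.  126.   60.   87. -147.] 0.0 [ -76.   38.  115.   44.  100. -139.] 0.0 jawz 0.92 wc [ 0.2392 -0.2837  0.304 ] [ 0.1653 -0.4117  0.33  ]
75 3 0 [ -50.   50.  107.   56.  100. -175.] 0.0 [ -62.   51.   95.   47.  112. -169.] 0.0 jawz 0.97 wc [ 0.3631 -0.3429  0.2397] [ 0.3243 -0.4876  0.2476]
75 3 45 [ -50.   50.  107.   56.  100. -130.] 0.0 [ -62.   51.   95.   47.  112. -124.] 0.0 jawz 0.85 wc [ 0.3631 -0.3429  0.2397] [ 0.3243 -0.4876  0.2476]
75 10 0 [ -50.   43.  108.   55.   97. -169.] 0.0 [ -62.   43.   95.   46.  111. -164.] 0.0 jawz 0.96 wc [ 0.365  -0.3358  0.304 ] [ 0.3268 -0.4785  0.33  ]
75 10 45 [ -50.   43.  108.   55.   97. -124.] 0.0 [ -62.   43.   95.   46.  111. -119.] 0.0 jawz 0.84 wc [ 0.365  -0.3358  0.304 ] [ 0.3268 -0.4785  0.33  ]
90 3 0 [ -41.   53.   90.   53.  111. -155.] 0.0 [ -50.   56.   74.   50.  123. -148.] 0.0 jawz 1.0 wc [ 0.5    -0.3609  0.2397] [ 0.5    -0.5107  0.2476]
90 3 45 [ -41.   53.   90.   53.  111. -110.] 0.0 [ -50.   56.   74.   50.  123. -103.] 0.0 jawz 0.75 wc [ 0.5    -0.3609  0.2397] [ 0.5    -0.5107  0.2476]
90 10 0 [ -41.   47.   90.   52.  108. -150.] 0.0 [ -50.   50.   75.   48.  122. -144.] 0.0 jawz 0.98 wc [ 0.5    -0.3536  0.304 ] [ 0.5    -0.5013  0.33  ]
90 10 45 [ -41.   47.   90.   52.  108. -105.] 0.0 [-50.  50.  75.  48. 122. -99.] 0.0 jawz 0.73 wc [ 0.5    -0.3536  0.304 ] [ 0.5    -0.5013  0.33  ]
```

```bash
cat > p2.py <<'E'
from plan import *
s=st(); q=s["q"]; p=s["tool_pos"]; R0=Rt(s)
pb,Rf=final(60,10,45,.15,R0); pf,_=final(60,10,45,0,R0)
rv=np.degrees((R0.inv()*Rf).as_rotvec()); print("rotvec",rv)
def seg(pa,Ra,pz,Rz,n,q):
    w=(Ra.inv()*Rz).as_rotvec(); mx=0
    for i in range(1,n+1):
        qq,e=ik(pa+(pz-pa)*i/n,Ra*Ro.from_rotvec(w*i/n),q); mx=np.maximum(mx,abs(qq-q)); q=qq
        if e>1e-3: print("fail",i,e)
    P,R=fk(q,KIN); print("end",q.round(1),"max/row",mx.round(1),"tcp",P,"tip",P+R.apply([0,0,.177])); return q
n=int(np.ceil(np.abs(rv).max()/6))
q=seg(p,R0,p,Rf,n,q); print("n",n)
pm=np.r_[pb[:2],p[2]]
for a,b,m in((p,pm,12),(pm,pb,6),(pb,pf,8)):
    print("travel",Rf.inv().apply(b-a)*100); q=seg(a,Rf,b,Rf,m,q)
E
python3 p2.py
```

```text
rotvec [-55.2334  -0.9422  41.5624]
end [ -62.8   37.    83.3   63.1  111.9 -106.9] max/row [2.3 2.  2.6 4.  3.2 2.4] tcp [ 0.5156 -0.2336  0.3758] tip [ 0.6028 -0.0827  0.345 ]
n 10
travel [20.0336 -7.6276  1.7684]
end [ -75.8   25.5  110.4   47.5  111.5 -126.9] max/row [1.5 1.1 2.5 1.7 0.1 1.7] tcp [ 0.339  -0.1109  0.3758] tip [0.4261 0.0401 0.345 ]
travel [-3.8915 -9.7902  1.8576]
end [ -75.8   38.2  114.6   44.1   99.7 -139.5] max/row [0.  2.2 0.9 0.8 2.  2.3] tcp [ 0.339  -0.1109  0.2688] tip [0.4261 0.0401 0.238 ]
travel [-0.  0. 15.]
end [ -59.1   41.3  125.6   59.5   86.6 -146.8] max/row [2.5 0.6 1.7 2.4 1.8 1. ] tcp [0.4128 0.017  0.2427] tip [0.5   0.168 0.212]
```

{"api": "arm_command", "payload": {
  "commands": [
    {"travel":[0,0,0],"rotation":[-2.3,0,1.7]},
    {"travel":[0,0,0],"rotation":[-4.6,-0.1,3.5]},
    {"travel":[0,0,0],"rotation":[-4.6,-0.1,3.5]},
    {"travel":[0,0,0],"rotation":[-4.6,-0.1,3.5]},
    {"travel":[0,0,0],"rotation":[-4.6,-0.1,3.5]},
    {"travel":[0,0,0],"rotation":[-4.6,-0.1,3.5]},
    {"travel":[0,0,0],"rotation":[-4.6,-0.1,3.5]},
    {"travel":[0,0,0],"rotation":[-4.6,-0.1,3.4]},
    {"travel":[0,0,0],"rotation":[-4.6,-0.1,3.4]},
    {"travel":[0,0,0],"rotation":[-4.6,-0.1,3.4]},
    {"travel":[0,0,0],"rotation":[-4.6,-0.1,3.4]},
    {"travel":[0,0,0],"rotation":[-4.6,-0.1,3.4]},
    {"travel":[0,0,0],"rotation":[-2.3,0,1.7]},
    {"travel":[0,0,0],"rotation":[0,0,0]},
    {"travel":[0,0,0],"rotation":[0,0,0]}
  ]
}}

```text
t: 8.22
tool_pos: [0.5166, -0.2321, 0.3763]
tcp_rot: [100.8, -20.9, 146.2]
contact_force: [0.1, -0.1, -3.3]
opening: 0.0272
```

```bash
cat > view.py <<'E'
from h import *
import sys
t=sys.argv[1]
s=st(); print(s["t"],s["opening"],s["contact_force"],s["q"],s["tool_pos"],s["tcp_rot"]); print("z",Rt(s).apply([0,0,1]),"tip model",s["tool_pos"]+Rt(s).apply([0,0,.177]))
ims=[]
for n in ("scene","side"):
    p,d=ctrl.read_camera(n); m=ctrl.camera_model(n); np.savez(n+t+".npz",p=p,d=d,K=m["mtx"],T=m["T"]); ims.append(p[:,:,::-1])
cv2.imwrite(f"pics/v{t}.png",np.vstack([cv2.resize(i[:360],(533,300)) for i in ims]))
E
python3 view.py 3
```

```text
8.2167 0.027229201300101424 [ 0.1296 -0.0742 -3.3474] [ -62.6023   36.9244   83.3251   63.167   111.7553 -107.1898] [ 0.5166 -0.2321  0.3763] [100.8265 -20.9312 146.1558]
z [ 0.4913  0.8531 -0.1754] tip model [ 0.6036 -0.0811  0.3453]
```

View pics/v3.png

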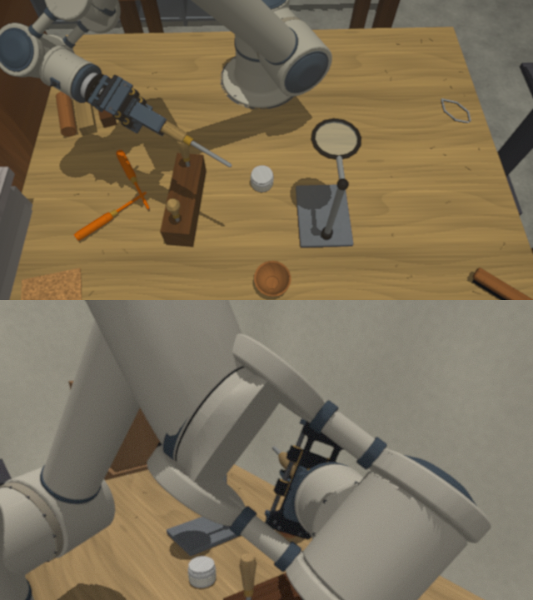

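The scene view shows the gouge laid over in the jaws, pointing from (185,135) to (230,165) towards the lens; the other items are undisturbed. I'll check the real gouge axis from depth.

```bash
cat > axis.py <<'E'
from h import *
import sys
P,W=cloud("scene%s.npz"%sys.argv[1]); s=ctrl.state(); R=Rt(s)
q=(W.reshape(-1,3)-s["tool_pos"])@R.as_matrix()   # tool frame
q=q[(np.abs(q[:,0])<.04)&(np.abs(q[:,1])<.04)&(q[:,2]>.03)&(q[:,2]<.22)]
if len(sys.argv)>2: q=q[((q@R.as_matrix().T)+s["tool_pos"])[:,2]<.285]
for a in np.arange(.03,.22,.02):
    k=q[(q[:,2]>=a)&(q[:,2]<a+.02)]
    if len(k): print(round(a,2),len(k),np.median(k,0))
print("max z",q[:,2].max())
E
python3 axis.py 3
```

```text
0.03 158 [0.002  0.0093 0.0399]
0.05 121 [0.0012 0.0059 0.0588]
0.07 75 [0.0014 0.0018 0.0769]
0.09 56 [0.0014 0.0028 0.1004]
0.11 54 [0.0011 0.0019 0.12  ]
0.13 58 [0.0007 0.0017 0.1398]
0.15 57 [0.0003 0.0015 0.1598]
0.17 21 [0.0005 0.0001 0.1735]
max z 0.17754114045467514
```

{"api": "arm_command", "payload": {
  "commands": [
    {"travel":[0.8,-0.3,0.1],"rotation":[0,0,0]},
    {"travel":[1.6,-0.6,0.1],"rotation":[0,0,0]},
    {"travel":[1.6,-0.6,0.1],"rotation":[0,0,0]},
    {"travel":[1.6,-0.6,0.1],"rotation":[0,0,0]},
    {"travel":[1.6,-0.6,0.1],"rotation":[0,0,0]},
    {"travel":[1.6,-0.6,0.1],"rotation":[0,0,0]},
    {"travel":[1.6,-0.6,0.1],"rotation":[0,0,0]},
    {"travel":[1.6,-0.6,0.2],"rotation":[0,0,0]},
    {"travel":[1.6,-0.6,0.2],"rotation":[0,0,0]},
    {"travel":[1.6,-0.6,0.2],"rotation":[0,0,0]},
    {"travel":[1.6,-0.6,0.2],"rotation":[0,0,0]},
    {"travel":[1.6,-0.6,0.1],"rotation":[0,0,0]},
    {"travel":[1.2,-0.7,0.1],"rotation":[0,0,0]},
    {"travel":[0.4,0,0],"rotation":[0,0,0]},
    {"travel":[0,0,0],"rotation":[0,0,0]},
    {"travel":[0,0,0],"rotation":[0,0,0]}
  ]
}}

```text
t: 9.65
tool_pos: [0.34, -0.1113, 0.3758]
tcp_rot: [100.7, -20.8, 146.0]
contact_force: [-0.0, -1.6, -2.0]
opening: 0.0272
```

```bash
python3 view.py 4; python3 - <<'E'
from h import *
s=st(); d=Rt(s).apply([0,0,1]); pf=np.array([.5,.168,.212])-.177*d
print(to(pf-.15*d,s), to(pf,s))
E
```

```text
9.65 0.027232492175313764 [-0.0366 -1.6367 -1.9521] [ -75.7741   25.4937  110.3912   47.6613  111.4185 -127.3278] [ 0.34   -0.1113  0.3758] [100.7466 -20.8304 146.0322]
z [ 0.4939  0.8519 -0.1743] tip model [0.4275 0.0395 0.3449]
[-3.6456 -9.8605  1.8386] [-3.6456 -9.8605 16.8386]
```

View pics/v4.png

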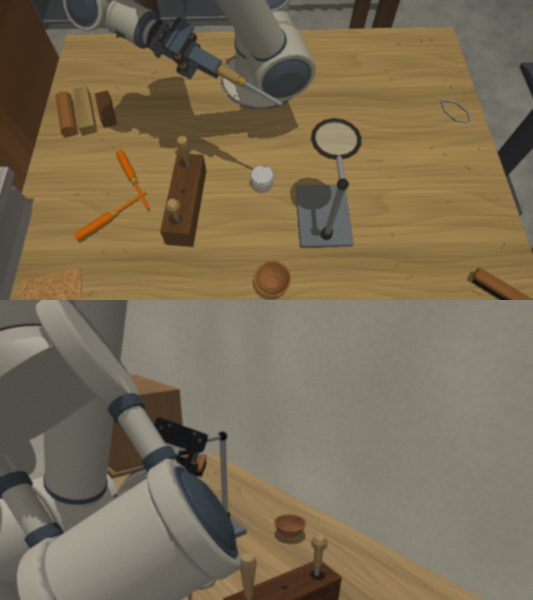

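{"api": "arm_command", "payload": {
  "commands": [
    {"travel":[-0.3,-0.8,0.1],"rotation":[0,0,0]},
    {"travel":[-0.6,-1.5,0.3],"rotation":[0,0,0]},
    {"travel":[-0.6,-1.5,0.3],"rotation":[0,0,0]},
    {"travel":[-0.6,-1.6,0.3],"rotation":[0,0,0]},
    {"travel":[-0.6,-1.6,0.3],"rotation":[0,0,0]},
    {"travel":[-0.5,-1.6,0.3],"rotation":[0,0,0]},
    {"travel":[-0.4,-1.2,0.2],"rotation":[0,0,0]},
    {"travel":[0,0,0],"rotation":[0,0,0]},
    {"travel":[0,0,0],"rotation":[0,0,0]}
  ]
}}

```text
t: 10.5
tool_pos: [0.338, -0.1103, 0.2694]
tcp_rot: [100.6, -21.0, 146.1]
contact_force: [-0.1, -0.2, -2.4]
opening: 0.0269
```

```bash
python3 view.py 5; python3 axis.py 5; python3 - <<'E'
from h import *
s=st(); d=Rt(s).apply([0,0,1]); pf=np.array([.5,.168,.212])-.177*d
print(to(pf,s))
P,W=cloud("scene5.npz")
m=(W[...,1]>0.08)&(W[...,1]<.25)&(W[...,0]>.42)&(W[...,0]<.58)&(W[...,2]>.293)&(W[...,2]<.312)&(P.sum(-1)<150)
n,l,st_,c=cv2.connectedComponentsWithStats(m.astype(np.uint8)); i=1+np.argmax(st_[1:,4]); q=W[l==i]; print("ring centre",(q.min(0)+q.max(0))/2)
E
```

```text
10.5 0.026934561403151328 [-0.1256 -0.219  -2.4052] [ -75.992    38.1525  114.7957   44.0489   99.7335 -139.9652] [ 0.338  -0.1103  0.2694] [100.5909 -20.9821 146.104 ]
z [ 0.4936  0.8526 -0.1716] tip model [0.4254 0.0406 0.239 ]
0.03 112 [-0.001   0.0101  0.0395]
0.05 86 [0.0004 0.0059 0.059 ]
0.07 51 [0.0009 0.0023 0.0775]
0.09 39 [0.0005 0.0019 0.1003]
0.11 42 [-0.      0.002   0.1205]
0.13 40 [0.0002 0.0025 0.1399]
0.15 41 [-0.0004  0.0024  0.1597]
0.17 14 [-0.0004  0.0003  0.1728]
max z 0.17693868694104506
[-0.1141 -0.1115 15.0222]
ring centre [0.5019 0.1703 0.3043]
```

View pics/v5.png

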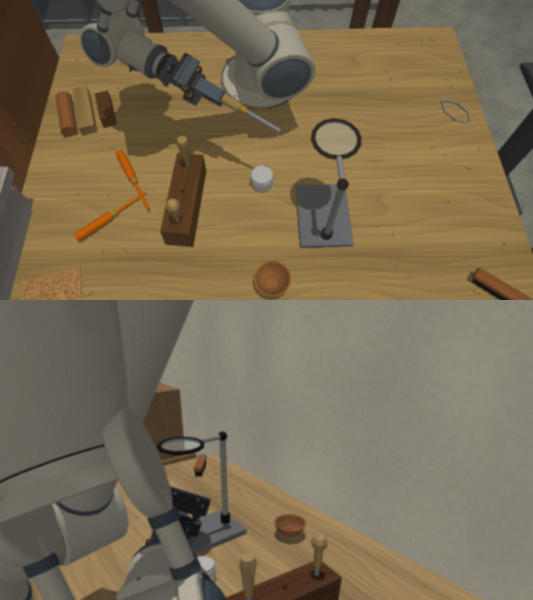

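Gouge is lined up and below ring height, tip about 15 cm short. Sliding in.

{"api": "arm_command", "payload": {
  "commands": [
    {"travel":[0,0,0.7],"rotation":[0,0,0]},
    {"travel":[0,0,1.5],"rotation":[0,0,0]},
    {"travel":[0,0,1.5],"rotation":[0,0,0]},
    {"travel":[0,0,1.5],"rotation":[0,0,0]},
    {"travel":[0,0,1.5],"rotation":[0,0,0]},
    {"travel":[0,0,1.5],"rotation":[0,0,0]},
    {"travel":[0,0,1.5],"rotation":[0,0,0]},
    {"travel":[0,0,1.5],"rotation":[0,0,0]},
    {"travel":[0,0,1.5],"rotation":[0,0,0]},
    {"travel":[0,0,1.3],"rotation":[0,0,0]},
    {"travel":[0,0,0.7],"rotation":[0,0,0]},
    {"travel":[0,0,0.3],"rotation":[0,0,0]},
    {"travel":[0,0,0],"rotation":[0,0,0]},
    {"travel":[0,0,0],"rotation":[0,0,0]},
    {"travel":[0,0,0],"rotation":[0,0,0]},
    {"travel":[0,0,0],"rotation":[0,0,0]}
  ]
}}

```text
t: 11.93
tool_pos: [0.412, 0.017, 0.2438]
tcp_rot: [100.7, -20.9, 146.0]
contact_force: [0.0, 0.7, -2.9]
opening: 0.0274
```

```bash
python3 view.py 6; python3 axis.py 6 1; python3 - <<'E'
from h import *
s=st(); print(s["qd"])
P0,W0=cloud("scene0.npz");P,W=cloud("scene6.npz")
for n,c,z,r in(("tin",(.44,-.008),(.045,.055),.05),("bowl",(.72,0),(.03,.05),.15),("skew",(.427,-.226),(.19,.22),.03),("part",(.607,-.243),(.17,.2),.03)):
    for w in(W0,W):
        k=(np.hypot(w[...,0]-c[0],w[...,1]-c[1])<r)&(w[...,2]>z[0])&(w[...,2]<z[1]); print(n,k.sum(),w[k].mean(0))
E
```

```text
11.9333 0.027373084410895403 [ 0.0456  0.7085 -2.9075] [ -59.2961   41.161   125.7563   59.4995   86.5652 -147.3572] [0.412  0.017  0.2438] [100.6732 -20.8862 146.0214]
z [ 0.4945  0.8518 -0.173 ] tip model [0.4995 0.1678 0.2131]
0.03 113 [0.0001 0.0096 0.0399]
0.05 87 [0.0001 0.0067 0.059 ]
0.07 47 [0.0009 0.0034 0.079 ]
0.09 42 [0.0005 0.0031 0.0998]
0.11 41 [0.     0.0021 0.1194]
0.13 19 [-0.0026  0.0004  0.1373]
0.15 11 [-0.0039  0.0006  0.1606]
0.17 6 [-0.0034  0.001   0.1726]
max z 0.1769043558099659
[ 0.1341  0.0898  0.0846  0.1616 -0.0922 -0.0855]
tin 424 [ 0.4401 -0.0061  0.0493]
tin 415 [ 0.4404 -0.0066  0.0493]
bowl 582 [0.754  0.0137 0.0407]
bowl 580 [0.7538 0.0143 0.0409]
skew 167 [ 0.4318 -0.2222  0.2026]
skew 173 [ 0.4283 -0.2227  0.2026]
part 216 [ 0.6104 -0.2411  0.183 ]
part 213 [ 0.6116 -0.2381  0.183 ]
```

View pics/v6.png

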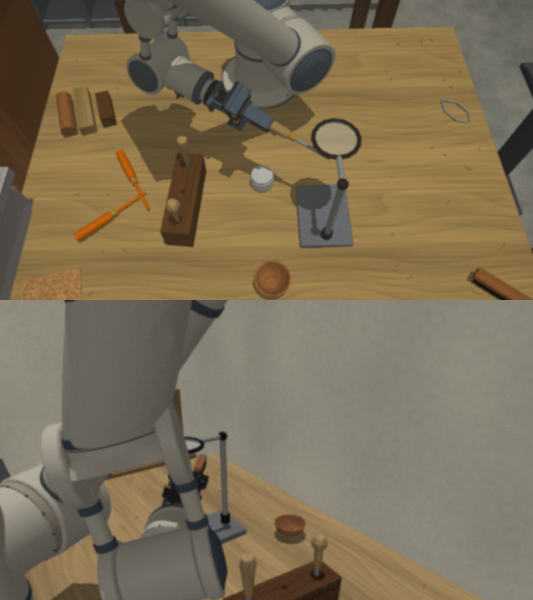

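The tip is at (0.4995, 0.168, 0.213), below the lens centre at (0.500, 0.168, 0.30). The other objects are where they started and the arm is still, so I'm handing in.

```bash
python3 -c "
from h import *
print(ctrl.sign_off())"
```

```text
the job is handed in; nothing more can be done
None
```

I gripped the gouge (the middle tool in the block) by its handle, drew it straight up and laid it over. I then slid it in under the lens from the robot's side and handed in at about 12 s, still holding it.

**Last checks:**
- **Tip position:** it is at about (0.4995, 0.168, 0.213), which puts it within a few millimetres of the lens centre horizontally and about 87 mm below it. The two cameras disagreed on the lens centre by about 5 mm, so I used their mean.
- **Level:** the gouge tilts about 10° with the tip down, and depth readings show it straight in the jaws. The limit is 20°.
- **Grip:** the jaws stopped at 27 mm on the handle and the arm was still.
- **Magnifier:** the force readings showed only the gouge's weight, with no sign of contact.
- **Other items:** the tin and bowl measured within 1 mm of their starts, and the skew and parting tool within about 4 mm, which is measurement noise.

The two orange look-alikes, which stood loose beside the block, fell over early on before I came near them. I left them where they lay.

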